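# Swap the battery packs on the bench charger

### The job

The pack on the charger is fully charged: press in both its orange side catches, draw it back off the slide without wrenching it, and stand it upright in the middle of the black rubber mat, set down rather than dropped. Then slide the flat pack (one red lamp) nose first into the charger's dovetail until it is fully home and both its catches have clicked out, without ramming the terminals, and leave it there. Leave the heat exchanger, the copper elbow and the grinder where they are.

Things in the scene. Friction and masses are not known exactly. Their poses are not given: they have to be found in the camera images.
- full_mid (a point): Centre of the charged pack (4 green lamps), on the charger at the start. Both packs are alike, 0.3 kg: grey body with blue top label, 104 long (x) x 52 wide (y) x 46 high, on a black dovetail foot 80 x 38 x 15 high; 61 mm overall, this point 38 mm above the foot's underside, 23 mm below the top. Axes: +x to the nose (enters the charger first), y left, z up. Lamps on the tail.
- full_catch (a point): Point midway between the charged pack's two orange sprung catches, 28 mm behind full_mid and 6 mm above it; same axes. On each side a cap 24 long (x) x 22 high stands 4.5 mm proud: 61 mm over both caps, 52 over the bare body. About 7 N on each presses them flush, which draws in the barbs below and frees the pack. Sides ahead of 14 mm behind full_mid are bare and can be gripped.
- flat_mid (a point): Centre of the flat (empty) pack, one red lamp, otherwise like the charged one; it stands on its foot on the bench, this point 38 mm above the bench, axes as for full_mid.
- flat_catch (a point): Point midway between the flat pack's orange catches, as for full_catch. Their steel barbs, at the foot directly below, reach from 32 (square end) to 19 mm (ramped end) behind flat_mid and stick out to 47.6 mm over both when sprung out.
- dock_home (a point): Where a pack's centre (full_mid, flat_mid) lies when fully home; its axes are then parallel to these: +x is the way a pack slides in, z up. The flat charger top on which the foot slides is 38 mm below this point and 40 mm above the bench. Dovetail rails from x -16 to +40 hold the foot, about 1 mm play each side, 2 mm in height, 12 high; a hump 38 high begins at +57.
- dock_entry (a point): Point on the charger's flat top, 85 mm before dock_home (x -85), same axes: the bare run-on, 84 wide, where a pack is set down level on its foot. The top runs from x -105; flared cheeks from -57 to -45, then the keepers, open above. A pack can be lowered in or lifted off only with its centre over 60 mm out (x below -60 from dock_home); nearer, the rails hold it down.
- dock_keepers (a point): Point on the charger's top midway between the rear faces of the two steel catch keepers, 32 mm before dock_home. The keepers are 11 high, 13 long, 42 apart; the flare before them opens to about 54. Sliding in, the barbs meet them about 25 mm short of home: 8 to 14 N pushes the catches in, then they drag lightly and snap out as the pack comes home, which takes 12 to 20 N in all.
- terminals: Sprung black terminal block with three copper blades at the far end of the slide; its origin is the middle of its foremost lower edge, on the charger's top, at the nose of the foot of a seated pack (40 mm past dock_home; up to 7 mm nearer when free). It pushes back with 6 to 8 N over the last 7 mm (pops a released pack out a little), then bottoms hard 2 mm beyond home.
- charger: The charger case, fixed to the bench; its origin lies on the bench directly below dock_home, same axes.
- flat_left (a joint): Left catch of the flat pack: 0 m = sprung right out, 0.0045 m = pressed flush; the keeper pushes it in while the pack slides in, and it returns to 0 when it clicks home.
- flat_right (a joint): Right catch of the flat pack, likewise.
- full_left (a joint): Left catch of the charged pack, likewise.
- full_right (a joint): Right catch of the charged pack, likewise.
- mat: Black rubber mat lying fixed on the bench, 170 (x) x 130 (y) x 4 thick; origin at the centre of its underside.
- exchanger: Brazed plate heat exchanger of steel and copper plates with four port stubs, 290 x 112 x 84 high, lying on the bench; origin at the centre of its underside. Leave it alone.
- elbow: Copper tube bent to an elbow, 22 mm diameter, legs about 140 and 70 mm, lying on the bench; origin under the long leg, near its middle. Leave it alone.
- grinder: Cordless straight grinder without its battery, 290 mm long (x), about 50 high, lying on the bench; origin near its middle, at bench level. Leave it alone.

How it is judged:
On the way:
1. the charged pack is off the charger and stands, let go, on the mat (x of full_mid in the frame of mat between -0.05 and 0.05 m and y of full_mid in the frame of mat between -0.045 and 0.045 m and height (world z) of full_mid below 0.046 m and angle between full_mid's own z axis and vertical below 0.08 rad and contact force between the fingers and full below 0.1 N), for 0.2 s.
At the end, for the whole second after the job is handed in: Flat pack home on the charger (2 mm short to 4 mm past dock_home along the slide, 3 mm across, 4 mm in height), both its catches out (under 1.5 mm); charged pack upright (0.08 rad) on the mat, its centre within 50 mm (x) and 45 mm (y) of the mat's; both at rest (x of flat_mid in the frame of dock_home between -0.002 and 0.004 m and y of flat_mid in the frame of dock_home between -0.003 and 0.003 m and z of flat_mid in the frame of dock_home between -0.003 and 0.004 m and value of joint each of flat_left, flat_right below 0.0015 m and linear speed of each of flat, full below 0.01 m/s and x of full_mid in the frame of mat between -0.05 and 0.05 m and y of full_mid in the frame of mat between -0.045 and 0.045 m and height (world z) of full_mid below 0.046 m and angle between full_mid's own z axis and vertical below 0.08 rad); the robot touches nothing.
It fails at once if the charged pack is wrenched: more than 90 N between it and the charger (contact force between full and charger above 90 N).
It fails at once if the flat pack is rammed against the terminal block with more than 35 N (contact force between flat and terminals above 35 N).
It fails at once if a pack is dropped (falls faster than 0.5 m/s out of the fingers) ((contact force between the fingers and full below 0.05 N and linear speed of full above 0.5 m/s) or (contact force between the fingers and flat below 0.05 N and linear speed of flat above 0.5 m/s)).
It fails at once if the heat exchanger, elbow or grinder is shifted by more than 30 mm (distance of any of exchanger, elbow, grinder from where it was at the start of the episode above 0.03 m).
It also fails if it takes over 59 s, if anything falls off the work surface, if the arm or the gripper's body presses on something with over 40 N, if the wrist force passes 120 N, or if a joint passes its speed limit or range.

### The arm

A 6-joint arm with a two-finger parallel gripper is mounted at the origin on the work surface. World frame = base frame: x ahead of the robot, y to its left, z up, the work surface at z = 0. Lengths are in m, angles in rad, forces in N, time in s.
With the tool pointing down it reaches from about 0.425 to 0.95 m from the base axis. Payload 3.5 kg.
Tool frame: the origin (TCP) lies midway between the tips of the shut fingers; the grasp point (between the pads) lies 19 mm behind it; y points along the fingers, x is the direction in which the jaws open and shut, and the axes are right-handed (so a half turn about y gives the same grasp; the last joint's range is limited). The gripper opens to 85 mm and grips with 20 to 120 N. Pads are 22 mm wide; open, the fingers measure 114 mm over their backs; the gripper's body (76 mm by 85 mm) begins 54 mm behind the grasp point. The pads swing forward as they close: fully open they stand 13 mm farther back than shut.
Start: joints at [-1.479, 0.286, 1.577, -0, 1.279, -0.15], TCP at [0.162, -0.655, 0.231] pointing down, gripper open.
Joint ranges: [-2.77, 2.77], [-0.9, 2.22], [0.21, 2.48], [-1.53, 4.67], [0.24, 2.81], [-2.84, 2.84]. Speed limits (rad/s): [2.79, 2.79, 3.14, 3.14, 3.14, 3.14].

### API

Orientations are given as a 3x3 rotation matrix whose columns are the frame's x, y, z axes.
In Python, from plant import robot gives the robot as it stands. Calls block until the motion is done:
- robot.move_pose(position, orientation): joint-space move of the TCP to a pose.
- robot.line_to(position, feed=0.15, rot=None): straight line of the TCP; rot=None keeps the orientation; feed is the mean speed in m/s.
- robot.goto_joints(angles): joint-space move.
- robot.gripper_open() and robot.clamp(): open the fingers fully, or close them until they stop; the grip force is fixed at half the most.
- robot.hold(seconds).
- robot.solve_ik(position, orientation): joint angles nearest the present ones, or None.
- robot.get_state(): the state.
- robot.capture(name): name is "scene" or "top"; returns a dict with "frame" (420x560x3 uint8, red, green, blue), "mtx" (3x3 intrinsics, pixels), "xyz" and "orientation" of the camera in the world. Camera axes: x right, y down, z forward; pixel columns grow to the right and rows downward; lengths in m; the calibration is good to about 2 mm. A picture is of the moment at which its call begins. There is no depth.
A pose or a line that the arm cannot do raises robot.Unreachable and nothing moves.
- robot.job_done(): hands the job in, once; it reports no verdict.
The state is a dict: "clock": time; "q": joint angles; "joint_vel": joint speeds; "joint_torque": joint torques, N m; "tool_pos": TCP position; "ee_rot": TCP orientation; "wrist_force": force on the tool from outside, world axes, zero at the start; "wrist_torque": the same for the moment, N m; "width": opening from 0.0 (shut) to 1.0 (fully open).
Only numpy, scipy, OpenCV 4.12 (cv2) and the standard library are available. Lean on these libraries where they do the work, as an engineer would, in place of code of your own. Each camera call takes 0.05 s, during which the arm holds its last target. There are 200 camera calls.

## Working session

There is one attempt and no reset: what is moved stays moved. The work goes in short steps, each a Python script; the robot and the scene stay as the last script left them, time stands still between calls to the robot, and variables do not carry over. Pictures are saved under pics/ and viewed, about 8 in all and at most 12, crops included, and the job is handed in when it is done.

```bash
ls; mkdir -p pics; python3 - <<'E'
from plant import robot
import cv2, numpy as np
for n in("scene","top"):
    c=robot.capture(n); cv2.imwrite(f"pics/{n}0.png",c["frame"][:,:,::-1]); print(n,c["mtx"].tolist(),np.round(c["xyz"],4).tolist(),np.round(c["orientation"],4).tolist())
    np.savez(f"pics/{n}0.npz",**c)
s=robot.get_state();print({k:np.round(v,3).tolist() for k,v in s.items()})
a=cv2.imread("pics/scene0.png");
E
```

```text
pics
scene [[491.95670997543203, 0.0, 273.1350002549544], [0.0, 491.95670997543203, 207.46733956575548], [0.0, 0.0, 1.0]] [1.0902, -0.1818, 0.9232] [[0.3524, 0.7915, -0.4994], [0.9359, -0.2991, 0.1864], [-0.0018, -0.5331, -0.8461]]
top [[543.5027162142811, 0.0, 274.4245326777611], [0.0, 543.5027162142811, 208.47456929132588], [0.0, 0.0, 1.0]] [0.5335, -0.0019, 1.268] [[-0.014, -0.9969, 0.0776], [-0.9999, 0.0141, 0.0005], [-0.0016, -0.0776, -0.997]]
{'clock': 0.1, 'q': [-1.479, 0.287, 1.578, -0.0, 1.279, -0.15], 'joint_vel': [0.001, -0.001, -0.003, 0.0, 0.001, -0.001], 'joint_torque': [0.001, -40.73, -29.37, -0.0, 0.003, 0.0], 'tool_pos': [0.162, -0.655, 0.23], 'ee_rot': [[0.239, -0.0, 0.971], [-0.971, 0.002, 0.239], [-0.002, -1.0, 0.0]], 'wrist_force': [-0.148, -0.293, -0.055], 'wrist_torque': [-0.026, 0.01, 0.045], 'width': 1.0}
```

View pics/scene0.png

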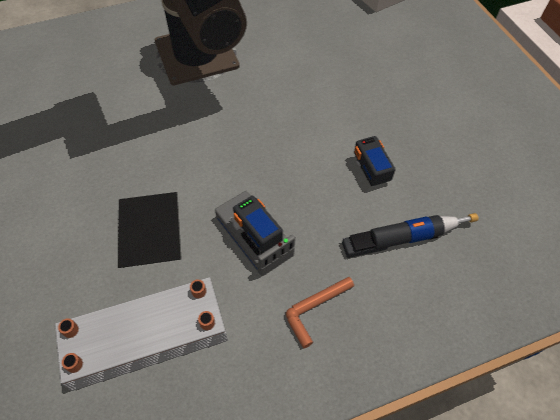

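View pics/top0.png

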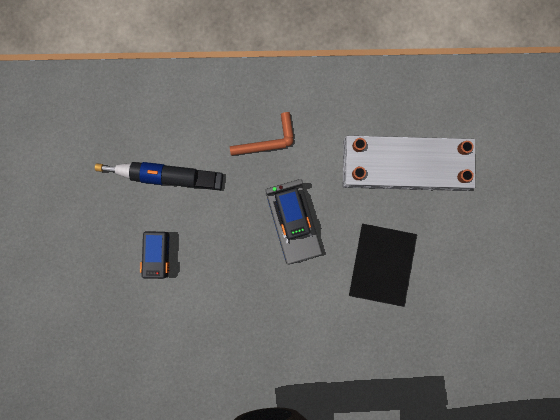

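Scene: full pack on the charger at scene (260,220) / top (290,210); flat pack at (375,160) / (154,255); mat at (150,230) / (383,265). I'll enlarge the crops next.

```bash
cat > h.py <<'E'
import numpy as np, cv2
def load(n): return dict(np.load(f"pics/{n}.npz"))
def ray(c,p):
    d=c["orientation"]@np.linalg.inv(c["mtx"])@np.array([p[0],p[1],1.]); return c["xyz"],d/np.linalg.norm(d)
def onz(c,p,z):
    o,d=ray(c,p); return o+d*(z-o[2])/d[2]
def proj(c,X):
    v=c["mtx"]@(c["orientation"].T@(np.asarray(X)-c["xyz"])); return v[:2]/v[2]
def tri(c1,p1,c2,p2):
    o1,d1=ray(c1,p1);o2,d2=ray(c2,p2)
    t=np.linalg.lstsq(np.c_[d1,-d2],o2-o1,rcond=None)[0]
    a,b=o1+d1*t[0],o2+d2*t[1]; return (a+b)/2,np.linalg.norm(a-b)
def blobs(img,lo,hi,amin=15):
    m=cv2.inRange(cv2.cvtColor(img,cv2.COLOR_RGB2HSV),lo,hi)
    cs=cv2.findContours(m,cv2.RETR_EXTERNAL,cv2.CHAIN_APPROX_NONE)[0]
    return [c for c in cs if cv2.contourArea(c)>=amin]
E
python3 - <<'E'
from h import *
S,T=load("scene0"),load("top0")
for n,c in(("S",S),("T",T)):
    for nm,lo,hi in(("blue",(105,120,60),(125,255,255)),("orange",(3,150,120),(18,255,255))):
        for b in blobs(c["frame"],lo,hi,6 if nm=="orange" else 60):
            r=cv2.minAreaRect(b); M=cv2.moments(b)
            print(n,nm,np.round([M["m10"]/M["m00"],M["m01"]/M["m00"]],1),np.round(r[1],1),round(r[2],1))
    g=cv2.cvtColor(c["frame"],cv2.COLOR_RGB2GRAY)
    m=((g<32)*255).astype(np.uint8)
    for b in cv2.findContours(m,0,2)[0]:
        if cv2.contourArea(b)>1500: print(n,"dark",np.round(cv2.boxPoints(cv2.minAreaRect(b)),1).tolist(),cv2.contourArea(b))
def crop(c,x,y,w=66,h=50): return cv2.resize(c["frame"][y:y+h,x:x+w,::-1],None,fx=6,fy=6,interpolation=cv2.INTER_CUBIC)
f=np.vstack([np.hstack([crop(S,345,125),crop(T,121,230)]),np.hstack([cv2.resize(crop(S,210,190,88,84),(396,300)),cv2.resize(crop(T,255,175,80,96),(396,300))])])
cv2.imwrite("pics/crop1.png",f)
E
```

```text
S blue [421.  228.1] [21.  26.7] 78.7
S blue [261.2 222.6] [29.8 18.1] 50.9
S blue [378.2 158.7] [26.2 15.1] 60.3
S orange [ 74.  364.9] [1.4 7.8] 45.0
S orange [316.8 301.9] [34.9 78.8] 37.9
S orange [418.3 223.9] [2.9 9.9] 76.0
S orange [473.5 216.6] [6. 6.] 90.0
S orange [237.2 216.9] [9.9 2.1] 45.0
S orange [260.5 202.1] [9.9 1.3] 49.4
S orange [357.8 149.6] [8.  1.8] 63.4
T blue [153.1 248.1] [26. 16.] 90.0
T blue [290.4 206.6] [28.2 17.1] 73.6
T blue [150.3 172.4] [22.5 19.9] 8.1
T orange [140.5 266.8] [10.  1.] 90.0
T orange [283.2 229. ] [10.4  2.1] 74.1
T orange [308.5 222.5] [10.2  1.5] 74.1
T orange [464.1 176.5] [11.3 10.6] 45.0
T orange [152.2 171.7] [3. 9.] 90.0
T orange [359.  172.4] [10.6 11.3] 45.0
T orange [ 98.2 167.1] [6. 6.] 90.0
T orange [464.3 148.4] [11. 10.] 90.0
T orange [359.5 143.6] [11. 11.] 90.0
T orange [267.8 139.5] [29.3 70.1] 57.1
T dark [[348.3999938964844, 295.5], [361.70001220703125, 223.5], [416.79998779296875, 233.60000610351562], [403.5, 305.6000061035156]] 3908.0
```

View pics/crop1.png

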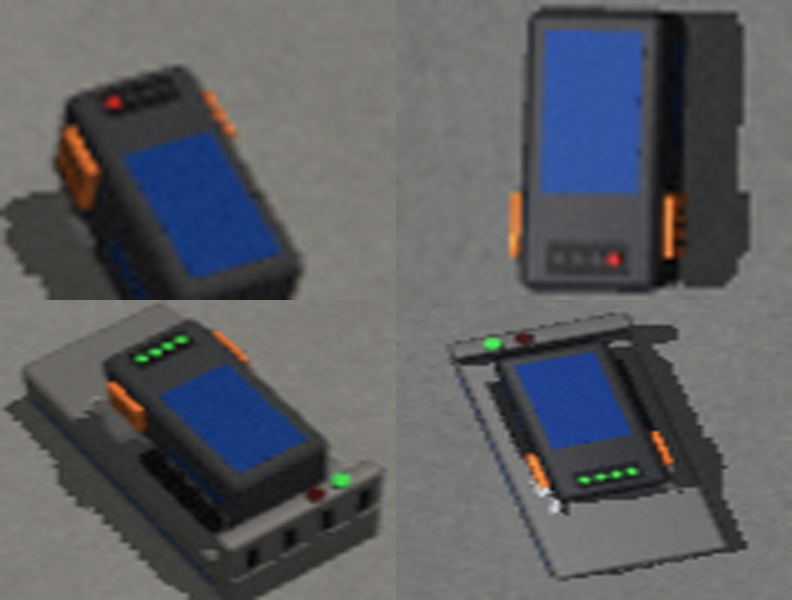

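Crops: lamps sit near the tail, so both noses point up in the top view (+x, charger turned about 16°). The orange caps and labels are clean. Now for the metric poses.

```bash
cat >> h.py <<'E'
BL=((105,120,60),(125,255,255))
def label(c,near,z):
    """blue label nearest pixel 'near' cast on plane z: centre, yaw, sizes, pixel centroid"""
    b=min((b for b in blobs(c["frame"],*BL,60)),key=lambda b:np.hypot(*(b.reshape(-1,2).mean(0)-near)))
    P=np.array([onz(c,p,z)[:2] for p in b.reshape(-1,2)],np.float32)
    r=cv2.minAreaRect(P*1000); q=cv2.boxPoints(r)
    e=q[1]-q[0]; f=q[2]-q[1]; L=e if np.hypot(*e)>np.hypot(*f) else f
    if L[0]<0:L=-L
    cen=np.array(r[0])/1000
    return cen,np.arctan2(L[1],L[0]),sorted(r[1]),proj(c,[*cen,z])
E
python3 - <<'E'
from h import *
S,T=load("scene0"),load("top0")
for nm,ps,pt,z in(("full",(261,222),(290,206),.101),("flat",(378,158),(153,248),.061)):
    a=label(S,ps,z);b=label(T,pt,z)
    print(nm,"S",np.round(a[0],4),round(a[1],3),np.round(a[2],1),"T",np.round(b[0],4),round(b[1],3),np.round(b[2],1))
    print("   tri",np.round(tri(S,a[3],T,b[3]),4) if 0 else [np.round(v,4) for v in tri(S,a[3],T,b[3])])
# catches
print("full catches top cast z=.095",[np.round(onz(T,p,.095),4) for p in((283.2,229),(308.5,222.5))])
print("full catches tri L",tri(S,(260.5,202.1),T,(308.5,222.5)),"R",tri(S,(237.2,216.9),T,(283.2,229.)))
# mat
for n,c,x0,y0,x1,y1 in(("T",T,335,210,430,320),("S",S,100,180,195,280)):
    g=cv2.cvtColor(c["frame"],cv2.COLOR_RGB2GRAY)[y0:y1,x0:x1]
    m=((g<40)*255).astype(np.uint8); b=max(cv2.findContours(m,0,1)[0],key=cv2.contourArea).reshape(-1,2)+(x0,y0)
    P=np.array([onz(c,p,.004)[:2]*1000 for p in b],np.float32); print("mat",n,cv2.minAreaRect(P),len(b))
# body outline of flat pack, top view
g=cv2.cvtColor(T["frame"],cv2.COLOR_RGB2GRAY)
print("flat col 153:",[(i,int(g[i,153])) for i in list(range(227,236))+list(range(272,284))])
print("flat row 250:",[(i,int(g[250,i])) for i in list(range(138,147))+list(range(158,180))])
E
```

```text
full S [ 0.6285 -0.0345] 0.27 [36.4 60.2] T [ 0.6279 -0.0358] 0.268 [36.9 60.8]
   tri [array([ 0.6281, -0.0351,  0.1007]), np.float64(0.0014)]
flat S [0.5434 0.2702] -0.025 [36.4 60.4] T [0.5435 0.2688] -0.014 [35.8 57.5]
   tri [array([0.5437, 0.2692, 0.0618]), np.float64(0.0012)]
full catches top cast z=.095 [array([ 0.5801, -0.0196,  0.095 ]), array([ 0.5934, -0.0745,  0.095 ])]
full catches tri L (array([ 0.59958471, -0.04952852,  0.14099682]), np.float64(0.04740177763367318)) R (array([ 0.57643441, -0.04390764,  0.05153636]), np.float64(0.04844375927949634))
mat T ((498.4118957519531, -250.06719970703125), (130.12510681152344, 169.8928680419922), 78.08161163330078) 249
mat S ((500.9647521972656, -249.6485137939453), (127.97566986083984, 169.6284637451172), 78.04629516601562) 251
flat col 153: [(227, 119), (228, 123), (229, 123), (230, 120), (231, 60), (232, 42), (233, 77), (234, 83), (235, 80), (272, 61), (273, 66), (274, 53), (275, 57), (276, 77), (277, 47), (278, 66), (279, 121), (280, 119), (281, 122), (282, 125), (283, 121)]
flat row 250: [(138, 118), (139, 118), (140, 117), (141, 114), (142, 71), (143, 64), (144, 88), (145, 85), (146, 84), (158, 83), (159, 82), (160, 83), (161, 81), (162, 80), (163, 69), (164, 35), (165, 18), (166, 12), (167, 13), (168, 24), (169, 53), (170, 53), (171, 51), (172, 51), (173, 51), (174, 53), (175, 53), (176, 52), (177, 50), (178, 61), (179, 123)]
```

```bash
cat >> h.py <<'E'
def R(yaw):
    s,c=np.sin(yaw),np.cos(yaw); return np.array([[s,0,c],[-c,0,s],[0,-1,0.]])
YD=.269; AX=np.array([np.cos(YD),np.sin(YD),0]); AY=np.array([-np.sin(YD),np.cos(YD),0])
HOME=np.array([.6143,-.0389,.078]); FLAT=np.array([.5294,.2695,.038]); YF=-.02; MAT=np.array([.4995,-.250,.004])
def st(robot,msg=""):
    s=robot.get_state(); f=np.array(s["wrist_force"])
    print(msg,"t%.2f"%s["clock"],"tcp",np.round(s["tool_pos"],4),"f along %.1f across %.1f z %.1f"%(f@AX,f@AY,f[2]),"m",np.round(s["wrist_torque"],2),"w %.3f"%s["width"],flush=True); return s
E
python3 - <<'E'
from plant import robot
from h import *
g=HOME-.028*AX; up=np.r_[g[:2],.2]; dn=np.r_[g[:2],.060]
robot.move_pose(up,R(YD)); st(robot,"up")
robot.line_to(dn,.12); st(robot,"down")
robot.clamp(); st(robot,"clamped")
c=robot.capture("scene"); np.savez("pics/s1.npz",**c); f=c["frame"][150:290,190:350,::-1]
d=robot.capture("top")["frame"][160:300,230:390,::-1]
cv2.imwrite("pics/grip1.png",cv2.resize(np.hstack([f,d]),None,fx=2.5,fy=2.5,interpolation=cv2.INTER_CUBIC))
E
```

```text
up t2.73 tcp [ 0.5874 -0.0472  0.2   ] f along -0.3 across -0.5 z 0.7 m [0.01 0.03 0.  ] w 0.999
down t4.04 tcp [ 0.5881 -0.0465  0.0611] f along 0.7 across 0.0 z 0.7 m [-0.04 -0.01  0.09] w 1.001
clamped t4.45 tcp [ 0.5873 -0.0464  0.0617] f along -3.9 across 1.1 z 7.1 m [0.12 0.58 0.18] w 0.603
```

View pics/grip1.png

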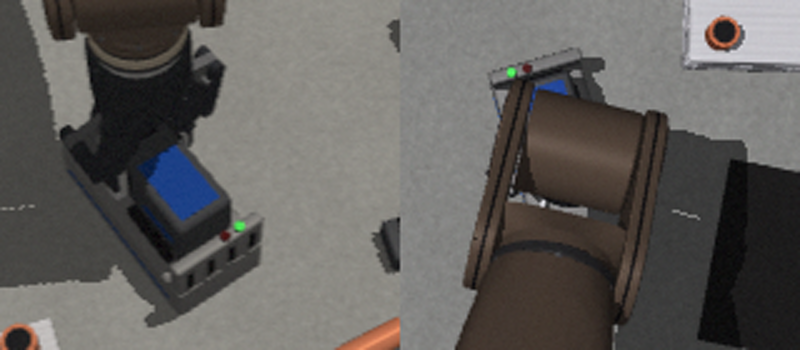

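The left crop shows the fingers astride the tail of the pack. The width is 51 mm, so both catches are flush. I'll draw back slowly and watch the force.

```bash
python3 - <<'E'
from plant import robot
from h import *
g=HOME-.028*AX; g[2]=.0605
for d in(.002,.005,.009,.015,.025,.045):
    robot.line_to(g-d*AX,.03); s=st(robot,d)
    if abs(np.array(s["wrist_force"])[:2]).max()>35: break
else:
    robot.line_to(g-.075*AX,.06); st(robot,"out")
    robot.line_to(g-.075*AX+[0,0,.08],.08); st(robot,"lifted")
    c=robot.capture("scene"); np.savez("pics/s2.npz",**c); cv2.imwrite("pics/lift.png",cv2.resize(c["frame"][100:300,130:350,::-1],None,fx=2.5,fy=2.5))
E
```

```text
0.002 t4.80 tcp [ 0.5848 -0.047   0.0617] f along -5.4 across 1.2 z 7.2 m [0.09 0.6  0.17] w 0.603
0.005 t5.05 tcp [ 0.5821 -0.0478  0.0616] f along -4.7 across 1.1 z 5.5 m [0.02 0.55 0.16] w 0.597
0.009 t5.33 tcp [ 0.5795 -0.0489  0.0616] f along 0.8 across 0.3 z 4.7 m [0.2  0.05 0.  ] w 0.601
0.015 t5.68 tcp [ 0.5741 -0.0507  0.0617] f along 2.8 across -0.2 z 6.0 m [ 0.15 -0.44  0.03] w 0.601
0.025 t6.17 tcp [ 0.5639 -0.0535  0.0616] f along 2.4 across 0.6 z 7.4 m [ 0.19 -0.36  0.01] w 0.598
0.045 t6.98 tcp [ 0.5447 -0.0588  0.0616] f along 3.6 across -0.3 z 5.9 m [ 0.17 -0.42 -0.06] w 0.603
out t7.63 tcp [ 0.5155 -0.0669  0.0616] f along 1.6 across -0.3 z 6.7 m [ 0.13 -0.28 -0.  ] w 0.601
lifted t8.78 tcp [ 0.5144 -0.0661  0.1397] f along 0.6 across -0.5 z -4.5 m [ 0.    0.09 -0.06] w 0.599
```

View pics/lift.png

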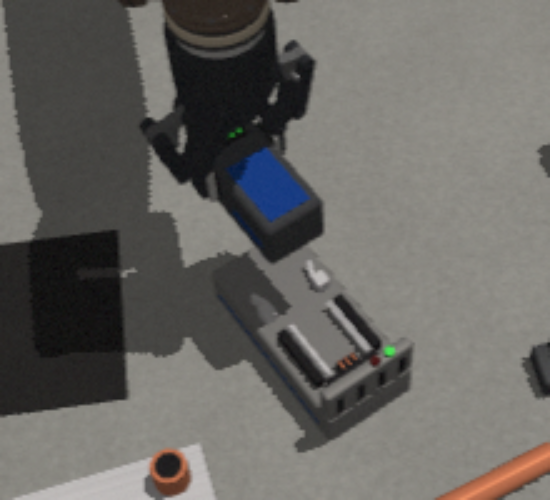

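The pack is off cleanly and held level, and the empty charger is in view. Next: set it down on the mat.

```bash
python3 - <<'E'
from plant import robot
from h import *
y=-.2; a=np.array([np.cos(y),np.sin(y),0]); t=MAT-.028*a
robot.line_to(np.r_[t[:2],.14],.18,rot=R(y)); st(robot,"above")
robot.line_to(np.r_[t[:2],.031],.10); s=st(robot,"low"); z=.031
while s["wrist_force"][2]<2 and z>.021:
    z-=.001; robot.line_to(np.r_[t[:2],z],.02); s=robot.get_state()
st(robot,"touch")
robot.gripper_open(); st(robot,"open")
robot.line_to(np.r_[t[:2],.16],.15)
robot.line_to(np.array([.46,.1,.2]),.3,rot=R(YF)); st(robot,"clear")
for n in("scene","top"):
    c=robot.capture(n); np.savez(f"pics/{n}3.npz",**c)
S,T=load("scene3"),load("top3")
a1=label(S,proj(S,[.514,-.253,.065]),.065); b1=label(T,proj(T,[.514,-.253,.065]),.065)
print(a1,b1,tri(S,a1[3],T,b1[3]))
a1=label(S,(378,158),.061); b1=label(T,(153,248),.061); print("flat",a1,b1,tri(S,a1[3],T,b1[3]))
cv2.imwrite("pics/after3.png",np.vstack([cv2.resize(S["frame"][100:300,60:420,::-1],None,fx=2,fy=2)]))
E
```

```text
above t10.00 tcp [ 0.4721 -0.2436  0.1398] f along -0.4 across 0.1 z -3.9 m [0.05 0.09 0.  ] w 0.604
low t11.24 tcp [ 0.4727 -0.2449  0.0318] f along 0.4 across 0.3 z -3.9 m [0.05 0.09 0.02] w 0.604
touch t12.74 tcp [ 0.4724 -0.2447  0.0257] f along -1.3 across 1.8 z 2.4 m [0.14 0.31 0.  ] w 0.600
open t13.18 tcp [ 0.4724 -0.2447  0.0253] f along 0.0 across 0.8 z -0.8 m [ 0.03 -0.06  0.  ] w 0.999
clear t15.54 tcp [0.4598 0.0994 0.1996] f along 0.7 across -0.7 z 1.1 m [0.01 0.02 0.03] w 1.002
(array([ 0.51317639, -0.25335303]), np.float32(-0.20828909), [36.55952453613281, 61.01297378540039], array([141.08451551, 218.39171979])) (array([ 0.51243353, -0.25448654]), np.float32(-0.19695307), [36.109344482421875, 60.12301254272461], array([390.03767612, 258.76032211])) (array([ 0.5125383 , -0.25400769,  0.06434625]), np.float64(0.0012272842346235185))
flat (array([0.54352588, 0.2700892 ]), np.float32(-0.016284104), [36.60812759399414, 60.730072021484375], array([378.10492288, 158.50651305])) (array([0.54350403, 0.26884042]), np.float32(-0.013993881), [35.75614929199219, 57.46109390258789], array([153.0473984, 247.9756099])) (array([0.54373154, 0.26923223, 0.0615762 ]), np.float64(0.0011171963230612184))
```

View pics/after3.png

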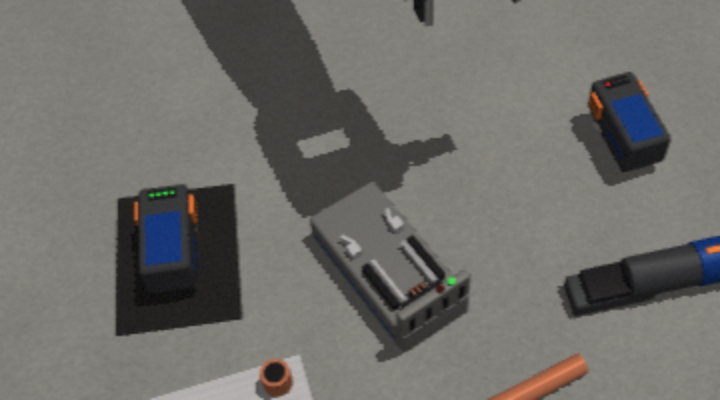

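The charged pack stands level in the middle of the mat (label within 1 mm of plan). The flat pack's pose is confirmed, so I'll pick it up and set it on the run-on.

```bash
python3 - <<'E'
from plant import robot
from h import *
y=-.016; a=np.array([np.cos(y),np.sin(y),0]); t=np.array([.5294,.2694,0])+.002*a
robot.line_to(np.r_[t[:2],.14],.25,rot=R(y)); robot.line_to(np.r_[t[:2],.020],.10); st(robot,"down")
robot.clamp(); st(robot,"clamped")
robot.line_to(np.r_[t[:2],.14],.10); st(robot,"lift")
e=HOME-.083*AX
robot.line_to(np.r_[e[:2],.14],.18,rot=R(YD)); st(robot,"above entry")
robot.line_to(np.r_[e[:2],.068],.08); s=st(robot,"low"); z=.068
while s["wrist_force"][2]<1.5 and z>.055:
    z-=.001; robot.line_to(np.r_[e[:2],z],.02); s=robot.get_state()
st(robot,"touch"); print("cmd z",z)
c=robot.capture("scene"); np.savez("pics/s4.npz",**c)
p=label(c,proj(c,[*(e[:2]+.0123*AX[:2]),.101]),.101); print(p, "along from home %.4f across %.4f"%((p[0]-HOME[:2])@AX[:2]-.0143,(p[0]-HOME[:2])@AY[:2]))
cv2.imwrite("pics/entry.png",cv2.resize(c["frame"][130:290,160:340,::-1],None,fx=3,fy=3,interpolation=cv2.INTER_CUBIC))
E
```

```text
down t17.92 tcp [0.5321 0.2696 0.0209] f along 0.6 across -0.4 z -0.8 m [-0.03  0.02  0.01] w 0.999
clamped t18.32 tcp [0.5321 0.2696 0.0208] f along 0.6 across 0.5 z 2.3 m [-0.04 -0.05  0.03] w 0.603
lift t19.68 tcp [0.5307 0.2692 0.1389] f along 0.5 across 0.9 z -3.9 m [-0.04 -0.02  0.  ] w 0.599
above entry t21.66 tcp [ 0.5342 -0.0604  0.1399] f along -0.0 across -0.6 z -4.6 m [-0.03 -0.    0.03] w 0.605
low t22.71 tcp [ 0.5349 -0.0612  0.0687] f along -0.3 across 0.3 z -4.8 m [-0.   -0.01  0.07] w 0.599
touch t24.71 tcp [ 0.5346 -0.061   0.0608] f along -2.5 across 1.1 z 2.4 m [ 0.18  0.36 -0.  ] w 0.604
cmd z 0.06
(array([ 0.55074951, -0.05768338]), np.float32(0.30772847), [36.24525451660156, 51.54439926147461], array([237.09809392, 194.65268353])) along from home -0.0806 across -0.0012
```

View pics/entry.png

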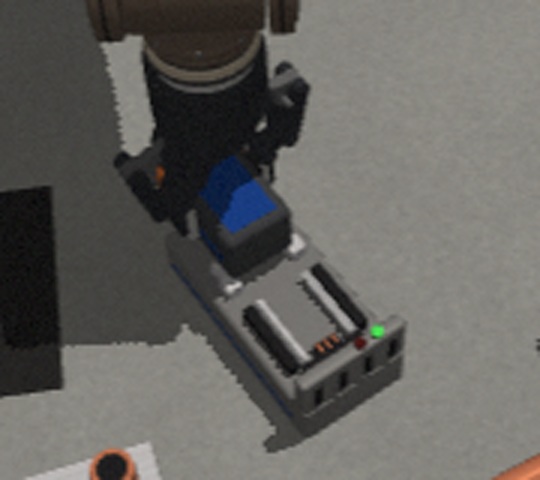

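```bash
python3 - <<'E'
from plant import robot
from h import *
e=HOME+.002*AX; e[2]=.0605
robot.line_to(e-.050*AX,.05); st(robot,-50)
robot.line_to(e-.030*AX,.04); st(robot,-30)
ds=list(np.arange(-.027,-.007,.002))+list(np.arange(-.007,.0005,.001))
for d in ds:
    robot.line_to(e+d*AX,.02); s=st(robot,"%.1f"%(d*1e3)); f=np.array(s["wrist_force"])
    if f@AX<-28 or abs(f@AY)>15: print("STOP");break
E
```

```text
-50 t25.61 tcp [ 0.5692 -0.0516  0.0609] f along -0.0 across 0.3 z 3.2 m [0.03 0.13 0.06] w 0.597
-30 t26.26 tcp [ 0.5876 -0.0464  0.0608] f along -2.0 across -0.4 z 5.4 m [0.   0.26 0.07] w 0.599
-27.0 t26.56 tcp [ 0.5903 -0.0457  0.0608] f along -2.5 across -0.3 z 5.3 m [-0.05  0.41  0.04] w 0.598
-25.0 t26.81 tcp [ 0.5921 -0.0452  0.0608] f along -2.9 across 0.4 z 5.8 m [-0.1   0.4   0.01] w 0.600
-23.0 t27.06 tcp [ 0.5939 -0.0446  0.0608] f along -4.5 across 0.6 z 6.2 m [-0.07  0.57 -0.08] w 0.605
-21.0 t27.31 tcp [ 0.5949 -0.044   0.0609] f along -7.4 across 0.9 z 8.4 m [-0.23  0.88 -0.14] w 0.602
-19.0 t27.56 tcp [ 0.5958 -0.0438  0.061 ] f along -10.4 across 0.3 z 12.6 m [-0.26  1.48 -0.03] w 0.600
-17.0 t27.81 tcp [ 0.597  -0.0435  0.0611] f along -13.8 across 1.6 z 13.7 m [-0.46  1.91 -0.  ] w 0.596
-15.0 t28.06 tcp [ 0.5983 -0.0431  0.0612] f along -15.7 across 0.5 z 15.6 m [-0.55  2.2  -0.08] w 0.602
-13.0 t28.31 tcp [ 0.5999 -0.0427  0.0612] f along -16.0 across 0.5 z 15.6 m [-0.59  2.44 -0.02] w 0.600
-11.0 t28.56 tcp [ 0.6038 -0.0417  0.061 ] f along -9.7 across 0.7 z 1
[... 267 characters left out ...]
-0.0403  0.061 ] f along -9.6 across 1.1 z 10.5 m [-0.31  1.28 -0.06] w 0.602
-5.0 t29.56 tcp [ 0.6095 -0.0401  0.061 ] f along -10.1 across -0.1 z 10.8 m [-0.28  1.37 -0.07] w 0.596
-4.0 t29.81 tcp [ 0.6105 -0.0398  0.061 ] f along -9.9 across 0.5 z 11.4 m [-0.28  1.26 -0.01] w 0.606
-3.0 t30.06 tcp [ 0.6108 -0.0397  0.061 ] f along -10.8 across 0.3 z 12.3 m [-0.31  1.54 -0.02] w 0.604
-2.0 t30.31 tcp [ 0.6109 -0.0397  0.0611] f along -15.1 across 0.7 z 14.8 m [-0.52  2.04  0.01] w 0.599
-1.0 t30.56 tcp [ 0.6114 -0.0396  0.0612] f along -17.2 across 0.2 z 16.8 m [-0.58  2.35  0.02] w 0.606
0.0 t30.81 tcp [ 0.612  -0.0394  0.0612] f along -18.2 across 0.8 z 16.9 m [-0.69  2.49 -0.05] w 0.600
```

```bash
python3 - <<'E'
from plant import robot
from h import *
e=HOME+.002*AX; e[2]=.0605
for d in np.arange(.0007,.0085,.0007):
    robot.line_to(e+d*AX,.015); s=robot.get_state(); f=np.array(s["wrist_force"]); act=(np.array(s["tool_pos"])-e)@AX
    print("%.1f act %.1f f %.1f %.1f %.1f my %.2f t%.1f"%(d*1e3,act*1e3,f@AX,f@AY,f[2],s["wrist_torque"][1],s["clock"]))
    if f@AX<-27 or act>.001: print("STOP");break
E
```

```text
0.7 act -3.9 f -19.7 -0.4 17.7 my 2.63 t31.1
1.4 act -3.3 f -19.5 0.2 17.7 my 2.71 t31.3
2.1 act -2.7 f -19.0 0.0 16.8 my 2.72 t31.6
2.8 act -2.1 f -19.5 0.7 19.0 my 2.81 t31.8
3.5 act -1.3 f -19.9 1.1 17.8 my 2.73 t32.1
4.2 act -0.7 f -19.0 1.1 18.4 my 2.80 t32.3
4.9 act -0.2 f -20.2 0.1 18.7 my 2.88 t32.6
5.6 act 0.7 f -19.1 1.0 16.8 my 2.79 t32.8
6.3 act 1.9 f -17.4 0.6 16.7 my 2.55 t33.1
STOP
```

```bash
python3 - <<'E'
from plant import robot
from h import *
e=HOME+.002*AX; e[2]=.0605
for d in np.arange(.0068,.0095,.0005):
    robot.line_to(e+d*AX,.015); s=robot.get_state(); f=np.array(s["wrist_force"]); act=(np.array(s["tool_pos"])-e)@AX
    print("%.1f act %.1f f %.1f %.1f %.1f my %.2f t%.1f"%(d*1e3,act*1e3,f@AX,f@AY,f[2],s["wrist_torque"][1],s["clock"]))
    if f@AX<-24 or act>.0042: print("STOP");break
E
```

```text
6.8 act 2.5 f -17.9 0.1 16.1 my 2.48 t33.3
7.3 act 3.0 f -17.0 0.4 15.3 my 2.55 t33.6
7.8 act 3.4 f -18.3 0.8 17.4 my 2.49 t33.8
8.3 act 3.7 f -18.6 0.2 18.3 my 2.69 t34.1
8.8 act 3.8 f -21.1 0.2 18.8 my 2.89 t34.3
9.3 act 3.8 f -21.5 0.9 19.7 my 3.12 t34.6
```

The pack bottomed at 3.8, so home is about 1.8, and the dip at 1.9 was the catches snapping. I'll ease back, then let go and look.

```bash
python3 - <<'E'
from plant import robot
from h import *
e=HOME+.002*AX; e[2]=.0610
for d in (.006,.0035,.0018):
    robot.line_to(e+d*AX,.015); s=robot.get_state(); f=np.array(s["wrist_force"]); print("%.1f act %.1f f %.1f z %.1f"%(d*1e3,(np.array(s["tool_pos"])-e)@AX*1e3,f@AX,f[2]))
robot.gripper_open(); st(robot,"open")
robot.line_to(np.r_[s["tool_pos"][:2],.17],.12); robot.line_to([.42,.2,.22],.3); st(robot,"clear")
for n in("scene","top"):
    c=robot.capture(n); np.savez(f"pics/{n}5.npz",**c)
S,T=load("scene5"),load("top5"); S0,T0=load("scene0"),load("top0")
q=HOME+.0143*AX; q[2]=.101
for nm,c,c0 in(("S",S,S0),("T",T,T0)):
    a=label(c,proj(c,q),.101); b=label(c0,proj(c,q),.101); d=a[0]-b[0]
    print(nm,a[1],a[2],"vs full at start: along %.1f across %.1f mm"%(d@AX[:2]*1e3,d@AY[:2]*1e3))
f=lambda c,x,y:cv2.resize(c["frame"][y:y+84,x:x+80,::-1],(395,415),interpolation=cv2.INTER_CUBIC)
cv2.imwrite("pics/home.png",np.hstack([f(S,215,188),f(T,255,175)]))
E
```

```text
6.0 act 3.5 f -10.7 z 10.0
3.5 act 2.6 f -5.9 z 5.9
1.8 act 1.4 f -4.2 z 4.6
open t35.96 tcp [ 0.618  -0.0378  0.0607] f along -0.8 across -0.3 z 0.9 m [0.03 0.04 0.02] w 1.004
clear t38.21 tcp [0.4203 0.1994 0.2196] f along 0.7 across -1.1 z 0.7 m [ 0.03  0.   -0.04] w 0.993
S 0.26815113 [36.28533935546875, 60.334354400634766] vs full at start: along -0.0 across -0.7 mm
T 0.2678972 [36.9265251159668, 60.79502868652344] vs full at start: along 0.0 across -0.7 mm
```

View pics/home.png

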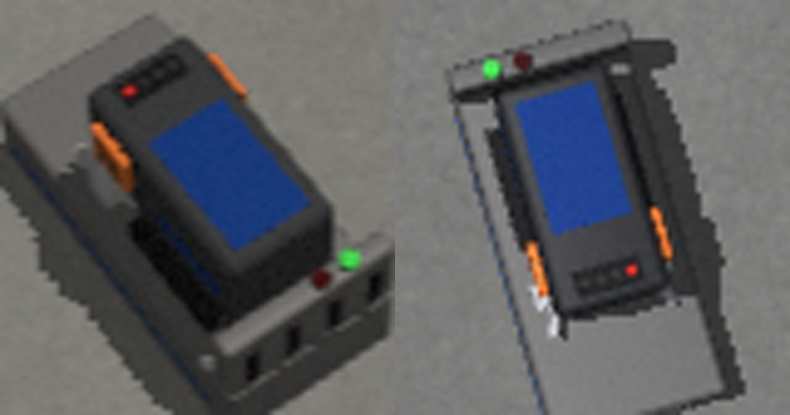

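The flat pack sits exactly where the charged one was (0.0 mm along, 0.7 mm across). The terminals haven't pushed it back, and both orange caps stand out. Handing in.

```bash
python3 - <<'E'
from plant import robot
from h import *
T=load("top5");T0=load("top0")
for c in(T0,T):
    print([(np.round(np.mean(b.reshape(-1,2),0),1).tolist(),cv2.contourArea(b)) for b in blobs(c["frame"],(3,150,120),(18,255,255),6) if 270<b[0,0,0]<320 and 210<b[0,0,1]<240])
S=load("scene5"); b=label(S,proj(S,[.5125,-.254,.065]),.065); print("full label",b[0],b[1])
robot.hold(.3); robot.job_done(); st(robot,"done")
E
```

```text
[([283.3, 229.2], 12.5), ([308.3, 222.0], 6.0)]
[([283.5, 229.0], 11.0), ([308.5, 221.5], 7.0)]
full label [ 0.51319995 -0.25335802] -0.20828936
the job is handed in; nothing more can be done
the job is handed in; nothing more can be done
```

The job is handed in, with both packs in place; no verdict was reported. The last robot clock reading before handing in was 38.2 s, against the 59 s limit.

- **Charged pack:** I pressed both catches flush (jaws at 51 mm) and drew the pack back with under 6 N along the slide. It was set down on the mat. Its label is within about 1 mm of where I planned it, upright, and it had not moved in the last picture.
- **Flat pack:** I lowered it onto the run-on and slid it in with at most 21.5 N at the wrist. I pushed it to the stop, eased back and let go.
- **Final check of the flat pack:** Both cameras show it where the charged pack sat at the start: 0.0 mm different along the slide and 0.7 mm across. Both orange caps stand out as they did on the seated pack, to within a pixel, and the terminals have not pushed it back.

No check failed. The click showed only as a small force dip about 2 mm before the stop. That the catches are out rests on that dip, the pictures and the pack staying home. I did not measure the grinder, elbow or exchanger at the end; the arm never worked near them.

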